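Hang the washed ear defenders on the drying rail

TASK

The blue ear defenders lying on their side on the bench have just been washed: hang them on the drying rail in the free place above the drip dish, headband over the bar with one cup on each side, square across the bar and clear of the two pairs already hanging. They must end up hanging still; leave the hanging pairs, the dish and everything else on the bench where they are.

Things in the scene. Friction and masses are not known exactly. Their poses are not given: they have to be found in the camera images.
- muffs: Blue ear defenders, rigid, 0.28 kg, at first lying on their side. Origin on the bench midway between the cups; x points from cups to crown, y from cup to cup, z up as they lie (x up when they stand or hang). 184 mm over the cups, 70 mm high lying. They stand firmly on their cups (undersides at x -42.5 mm), 175 mm tall. The headband is 26 mm wide, at z 22 to 48 mm.
- muffs_cup_a (a point): Centre of the cup on the +y side, at x 0, y 72, z 35 mm. Each cup is a rounded block 85 mm along x, 40 mm thick along y (52 to 92 mm from the middle: black cushion inside, hard blue shell outside) and 70 mm along z. 104 mm free between the cups. A 7 mm thick arm of the headband leaves it at x 42, y 80 mm and bends in from x 72 mm.
- muffs_cup_b (a point): Centre of the other cup, the same, at x 0, y -72, z 35 mm.
- muffs_crown (a point): Middle of the underside of the crown of the blue pair's headband (x 116.5, y 0, z 35 mm), where it rests on the bar; 159 mm up when the pair stands. The crown is straight for 66 mm along y and 16 mm thick (black shell and firm grey pad), its top at x 132.5 mm. When the pair stands the crown can be gripped from above across its 26 mm width.
- rail: Drying rail fixed to the bench: a bent stainless tube of 18 mm diameter, a level bar on two uprights 410 mm apart with round flanges of 64 mm. Origin on the bench under the bar's middle; y along the bar, x square across it. Three places on the bar, 115 mm apart (middle and either side): two are taken by hanging pairs, the free one has the drip dish under it.
- rail_bar (a point): Top of the bar at its middle, 185.5 mm above the bench. Hung pairs have their cups' undersides 26 mm above the bench. Other fixed equipment, up to 220 mm tall, stands only along the bench edges: over 0.56 m to either side of the robot and over 0.77 m ahead.
- dish: Shallow aluminium drip dish 240 x 88 mm, 12 mm high, loose on the bench under the bar at the free place. Origin at the centre of its underside; x is its long side, square across the bar, y is along the bar.
- green_pair: Green ear defenders already hanging on the bar; origin midway between the undersides of the two cups as they hang, z up to the crown, x from cup to cup (so across the bar), y along the bar. Same shape and sizes as the blue pair. It hangs loose on the bar and must stay hanging where it is.
- white_pair: White ear defenders already hanging on the bar; origin midway between the undersides of the two cups as they hang, z up to the crown, x from cup to cup (so across the bar), y along the bar. Same shape and sizes as the blue pair. It hangs loose on the bar and must stay hanging where it is.
- spray: Spray bottle, white and blue with a red trigger, 66 mm diameter, 184 mm tall, standing close outside one of the blue cups. Origin at the centre of its base. To be left where it is.
- tape: Roll of yellow tape lying flat, 90 mm diameter, 48 mm high, close outside the other blue cup. Origin at the centre of its base. To be left where it is.
- drill: Blue cordless drill standing on its battery (124 x 78 mm), 205 mm tall, its body along its x from 123 mm (chuck, -x) to 70 mm (+x) from the origin. Origin at the centre of the battery's underside. To be left where it is.
- tub: White tub of wipes with a green lid, 96 mm diameter, 149 mm tall. Origin at the centre of its base. To be left where it is.
There are look-alikes about, which are no part of the job. Leave any orange look-alike of the green_pair alone. Leave any red look-alike of the white_pair alone.

How it is judged:
At the end, for the whole second after the job is handed in: Blue pair hangs still, crown on the bar (within 20 mm across), within 30 mm of the dish's middle along the bar, upright and square to 0.3 rad, clear of the other pairs; hanging pairs and dish within 25 mm, other things within 30 mm of their starts (x of muffs_crown in the frame of rail between -0.02 and 0.02 m and z of muffs_crown in the frame of rail between 0.178 and 0.198 m and y of muffs_crown in the frame of dish between -0.03 and 0.03 m and contact force between muffs and rail above 0.5 N and angle between muffs's own x axis and vertical below 0.3 rad and angle between the y axis of muffs and the x axis of rail, either way round below 0.3 rad and contact force between muffs and green_pair below 0.05 N and contact force between muffs and white_pair below 0.05 N and linear speed of muffs below 0.03 m/s and angular speed of muffs below 0.3 rad/s and distance of each of green_pair, white_pair, dish from where it was at the start of the episode below 0.025 m and distance of each of spray, tape, drill, tub from where it was at the start of the episode below 0.03 m); the robot touches nothing.
It fails at once if a hanging pair is knocked (moved over 50 mm) (distance of any of green_pair, white_pair from where it was at the start of the episode above 0.05 m).
It fails at once if the spray bottle, drill or tub is knocked over (angle between any of spray, drill, tub's own z axis and vertical above 0.5 rad).
It also fails if it takes over 69 s, if anything falls off the work surface, if the arm or the gripper's body presses on something with over 40 N, if the wrist force passes 120 N, or if a joint passes its speed limit or range.

ROBOT

A 6-joint arm with a two-finger parallel gripper is mounted at the origin on the work surface. World frame = base frame: x ahead of the robot, y to its left, z up, the work surface at z = 0. Lengths are in m, angles in rad, forces in N, time in s.
With the tool pointing down it reaches from about 0.425 to 0.95 m from the base axis. Payload 3.5 kg.
Tool frame: the origin (TCP) lies on the centre line of the jaws, within the pads' length; the fingertips stand 19 mm ahead of it and the grasp point (between the pads) is the TCP; z points along the fingers, y is the line along which they close (so a half turn about z gives the same grasp; the last joint's range is limited). The gripper opens to 85 mm and grips with 20 to 120 N. Pads are 22 mm wide; open, the fingers measure 114 mm over their backs; the gripper's body (76 mm by 85 mm) begins 54 mm behind the grasp point. The pads swing forward as they close: fully open they stand 13 mm farther back than shut.
Start: joints at [1.056, 0.286, 1.577, -0, 1.279, -0.15], TCP at [0.241, 0.631, 0.25] pointing down, gripper open.
Joint ranges: [-2.77, 2.77], [-0.9, 2.22], [0.21, 2.48], [-1.53, 4.67], [0.24, 2.81], [-2.84, 2.84]. Speed limits (rad/s): [2.79, 2.79, 3.14, 3.14, 3.14, 3.14].

INTERFACE

Orientations are given as a unit quaternion [x, y, z, w].
In Python, from plant import ctrl, imaging gives the robot as it stands. The module is installed in compiled form; this text tells all that it offers.
- The arm moves only by the shell command python3 -m handwheel 'ROWS' [OPENING] [FORCE]. ROWS is JSON, one flat list of numbers, 6 for each row, row after row: the shift along the world's x, y, z in units of 150 mm (1.0 is 150 mm), then the turn, a rotation vector about the world's x, y, z in units of 90 degrees (1.0 is 90 degrees). In form: [tx, ty, tz, rx, ry, rz, tx, ty, tz, rx, ry, rz, ...]. A call has 1 to 5 rows; each row shifts and turns the commanded pose from where the row before left it; what a row does not reach is not made up. A row lasts 1/12 s, in which the tool goes at most 41.7 mm and 7.16 degrees, less where a joint would pass 70% of its speed; a pose out of reach is approached as far as the arm can. A call with a number of a shift or a turn outside -1 to 1 is refused whole. A call with a gripper value outside its range is refused whole. OPENING is the opening, from 0 (shut) to 1 (fully open), set as the call begins (- or left out, the last holds). The fingers move at their own pace and stop on an object; FORCE is the grip in N (left out, the last holds). Time passes only in rows, so rows that do not move let the fingers close. It gives the time, the measured TCP pose, the force, the opening and the grip force at its end, in the units of the state.
- ctrl.get_state(): the state, without advancing time (a new reading comes with each control period).
- imaging.read_camera(name): name is "side" or "top" or "wrist"; returns (picture, depth): 400x640x3 uint8, blue, green, red; 400x640 float32, m along the optical axis (not along the pixel's ray), 0 where there is no reading.
- imaging.get_calibration(name): a dict with "fovy" (degrees; the focal length in pixels is half the picture's height over the tangent of half this angle, whatever the lens; pixels are square), "cx", "cy" (the principal point, pixels), "R" (3x3) and "t" (3): a world point X has camera coordinates R X + t. Camera axes: x right, y down, z forward; pixel columns grow to the right and rows downward; lengths in m; the calibration is good to about 2 mm. A picture is of the moment at which its call begins: read the wrist's pose just before it. get_calibration takes no time and is no camera call; for the wrist camera it gives the pose at the moment of the call.
- ctrl.sign_off(): hands the job in; it is judged then, once.
The state is a dict: "time": time; "qpos": joint angles; "dq": joint speeds; "joint_efforts": joint torques, N m; "eef_pos": TCP position; "tcp_rot": TCP orientation; "contact_force": force on the tool from outside, world axes, zero at the start; "wrist_torque": the same for the moment, N m; "opening": opening from 0.0 (shut) to 1.0 (fully open); "finger_force": force on a finger pad.
Only numpy, scipy, OpenCV 4.12 (cv2) and the standard library are available. Lean on these libraries where they do the work, as an engineer would, in place of code of your own. Each camera call takes 0.05 s, during which the arm holds its last target. There are 200 camera calls.

## Working session

There is one attempt and no reset: what is moved stays moved. The work goes in short steps, Python scripts to look and compute and a shell command to move; the robot and the scene stay as the last step left them, time stands still between calls to the robot, and variables do not carry over. Pictures are saved under pics/ and viewed, at most 13 in all, crops included, and the job is handed in when it is done.

```bash
mkdir -p pics; cat > h.py <<'E'
import numpy as np, cv2
from plant import ctrl, imaging
def cal(n):
    c=imaging.get_calibration(n); return 200/np.tan(np.radians(c["fovy"])/2),c["cx"],c["cy"],np.array(c["R"]),np.array(c["t"])
def cloud(n):
    c=cal(n); p,d=imaging.read_camera(n); f,cx,cy,R,t=c
    v,u=np.mgrid[0:400,0:640]; P=np.stack([(u-cx)/f*d,(v-cy)/f*d,d],-1)
    W=(P-t)@R; W[d==0]=np.nan; return p,W
E
python3 - <<'E'
from h import *
for n in("top","side"):
    p,W=cloud(n); cv2.imwrite(f"pics/{n}0.png",p); np.savez(f"{n}0.npz",p=p,W=W); print(n,cal(n))
print(ctrl.get_state())
E
```

```text
top (np.float64(517.5846574715224), 323.0810640541329, 198.05214653383698, array([[ 0.01188117, -0.99979568, -0.01635328],
       [-0.9956347 , -0.01031442, -0.092764  ],
       [ 0.09257637,  0.01738404, -0.99555382]]), array([0.07473882, 0.54872584, 1.61276405]))
side (np.float64(494.2790263258818), 321.1950061038008, 195.0976177521676, array([[ 0.70017928, -0.71394504, -0.00560928],
       [-0.38716344, -0.37307394, -0.8431609 ],
       [ 0.59987786,  0.5925355 , -0.53763206]]), array([-0.30682258,  0.33473399,  1.33534721]))
{'time': 0.1, 'qpos': array([ 1.05599538e+00,  2.87101027e-01,  1.57804162e+00,  4.32867735e-07,
        1.27863555e+00, -1.49975292e-01]), 'dq': array([-4.55234656e-05, -2.67323732e-03, -4.67522572e-03,  5.37225468e-05,
       -6.73478131e-04,  1.17925837e-03]), 'joint_efforts': array([ 1.29279080e-03, -4.07298589e+01, -2.93695360e+01, -9.44038788e-05,
        3.46576482e-03,  1.71047848e-06]), 'eef_pos': array([0.24050583, 0.6300941 , 0.24906354]), 'tcp_rot': array([ 1.81402851e-01,  9.83408263e-01, -1.03289021e-03, -3.56768099e-04]), 'contact_force': array([-0.02754224, -0.583332  ,  0.34628731]), 'wrist_torque': array([ 0.0107432 , -0.01280076, -0.00789625]), 'finger_force': 0.0, 'opening': 1.0019886130234035}
```

View pics/top0.png

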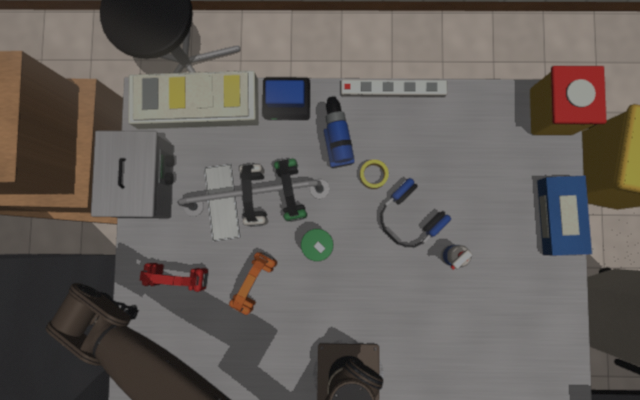

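View pics/side0.png

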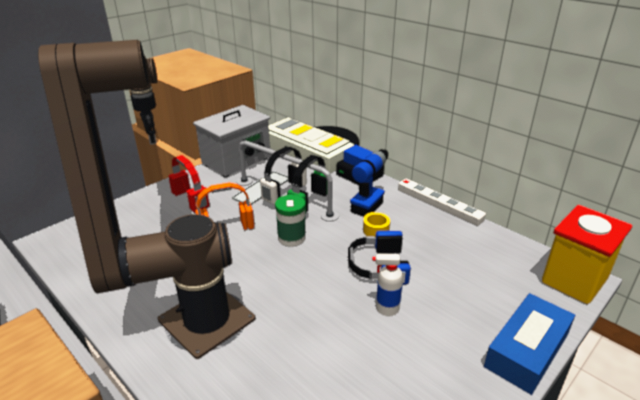

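The top view shows the blue pair at (415,212), with its cups at (403,190) and (437,223) and its crown at lower left. The rail runs from (190,206) to (322,188), and the free place with the dish is at (222,202). In the side view, the spray bottle stands just outside the right cup and the tape outside the left one.

```bash
python3 - <<'E'
import numpy as np, cv2
z=np.load("top0.npz"); p,W=z["p"],z["W"]
hsv=cv2.cvtColor(p,cv2.COLOR_BGR2HSV); v,u=np.mgrid[0:400,0:640]
def box(a,b,c,d): return (u>=a)&(u<=c)&(v>=b)&(v<=d)
Z=W[...,2]
def comp(m,name,mn=15):
    n,l,s,c=cv2.connectedComponentsWithStats(m.astype(np.uint8))
    for i in range(1,n):
        if s[i,4]>mn:
            q=W[l==i]; r=cv2.minAreaRect((q[:,:2]*1000).astype(np.float32))
            print(name,s[i,4],c[i].round(),"med",np.nanmedian(q,0).round(4),"rect",np.round(r[0]),np.round(r[1]),round(r[2],1),"zmax",np.nanpercentile(q[:,2],95).round(3))
blue=(hsv[...,0]>100)&(hsv[...,0]<130)&(hsv[...,1]>120)
comp(blue&box(380,165,460,250)&(Z>.02),"bluecup")
comp(box(370,175,445,250)&(Z>.015)&~blue&(hsv[...,2]<90),"band")
comp(box(200,160,245,245)&(Z>.004)&(Z<.03),"dish",100)
comp(box(170,150,335,215)&(Z>.15),"rail")
comp(box(170,150,335,225)&(Z>.03)&(Z<.15),"hang")
for b,n in(((300,225,335,262),"tub"),((440,240,475,272),"spray"),((355,155,392,190),"tape"),((320,90,360,170),"drill"),((225,245,280,320),"orange"),((135,255,212,295),"red")): comp(box(*b)&(Z>.02),n,60)
# rail detail
m=box(175,150,335,215)&(Z>.17)&(Z<.192); q=W[m&(hsv[...,2]>90)]; print(len(q),q[::max(1,len(q)//25)].round(3).tolist())
E
```

```text
bluecup 165 [403. 188.] med [ 0.5772 -0.1661  0.0691] rect [ 576. -167.] [22. 78.] 45.2 zmax 0.074
bluecup 168 [440. 225.] med [ 0.465  -0.2774  0.0685] rect [ 465. -277.] [20. 78.] 45.0 zmax 0.075
band 180 [404. 194.] med [ 0.5593 -0.1719  0.0643] rect [ 570. -170.] [39. 81.] 45.6 zmax 0.073
band 222 [394. 233.] med [ 0.433  -0.1311  0.0467] rect [ 448. -151.] [167.  63.] 46.4 zmax 0.053
band 181 [433. 222.] med [ 0.474  -0.2575  0.0645] rect [ 474. -264.] [31. 84.] 57.7 zmax 0.072
dish 181 [214. 177.] med [0.6207 0.4426 0.0071] rect [608. 417.] [95. 93.] 4.0 zmax 0.015
dish 180 [231. 220.] med [0.4792 0.3666 0.0072] rect [480. 392.] [131.  77.] 8.4 zmax 0.015
dish 184 [216. 221.] med [0.4659 0.4268 0.0069] rect [477. 406.] [131.  79.] 11.7 zmax 0.014
rail 44 [334. 155.] med [0.6587 0.0482 0.1836] rect [657.  48.] [38. 11.] 11.9 zmax 0.193
rail 1773 [259. 190.] med [0.5507 0.2788 0.1855] rect [564. 295.] [163. 420.] 1.5 zmax 0.203
hang 132 [171. 168.] med [0.6385 0.5473 0.0836] rect [632. 556.] [129.  25.] 0.7 zmax 0.102
hang 77 [331. 159.] med [0.6664 0.057  0.0568] rect [670.  56.
[... 1293 characters left out ...]
 62.9 zmax 0.177
red 1107 [173. 278.] med [0.2979 0.5079 0.0952] rect [296. 532.] [186.  70.] 84.6 zmax 0.176
664 [[0.671, 0.045, 0.191], [0.579, 0.125, 0.186], [0.576, 0.119, 0.184], [0.573, 0.116, 0.184], [0.57, 0.127, 0.186], [0.567, 0.148, 0.184], [0.564, 0.223, 0.181], [0.56, 0.265, 0.183], [0.562, 0.153, 0.181], [0.558, 0.211, 0.183], [0.555, 0.22, 0.181], [0.552, 0.24, 0.18], [0.548, 0.276, 0.187], [0.545, 0.349, 0.183], [0.542, 0.392, 0.18], [0.543, 0.314, 0.181], [0.539, 0.347, 0.19], [0.536, 0.398, 0.18], [0.537, 0.321, 0.177], [0.532, 0.39, 0.19], [0.529, 0.454, 0.187], [0.53, 0.38, 0.182], [0.527, 0.437, 0.186], [0.523, 0.477, 0.184], [0.525, 0.402, 0.174], [0.521, 0.423, 0.183]]
```

```bash

python3 -m handwheel '[0.13,-0.18,0.055,0,0,-0.0528,0.13,-0.18,0.055,0,0,-0.0528,0.13,-0.18,0.055,0,0,-0.0528,0.13,-0.18,0.055,0,0,-0.0528]' 0.6 60 >/dev/null
python3 -m handwheel '[0.13,-0.18,0.055,0,0,-0.0528,0.13,-0.18,0.055,0,0,-0.0528,0.13,-0.18,0.055,0,0,-0.0528,0.13,-0.18,0.055,0,0,-0.0528]' >/dev/null
python3 -m handwheel '[0.13,-0.18,0.055,0,0,-0.0528,0.13,-0.18,0.055,0,0,-0.0528,0.13,-0.18,0.055,0,0,-0.0528,0.13,-0.18,0.055,0,0,-0.0528]' 
python3 -m handwheel '[-0.023,-0.244,0,0,0,-0.0528,-0.023,-0.244,0,0,0,-0.0528,-0.023,-0.244,0,0,0,-0.0528,-0.023,-0.244,0,0,0,-0.0528]' >/dev/null
python3 -m handwheel '[-0.023,-0.244,0,0,0,-0.0528,-0.023,-0.244,0,0,0,-0.0528,-0.023,-0.244,0,0,0,-0.0528,-0.023,-0.244,0,0,0,-0.0528]' >/dev/null
python3 -m handwheel '[-0.023,-0.244,0,0,0,-0.0528,-0.023,-0.244,0,0,0,-0.0528,-0.023,-0.244,0,0,0,-0.0528,-0.023,-0.244,0,0,0,-0.0528,0,0,0,0,0,0]'
cat >> h.py <<'E'
from scipy.spatial.transform import Rotation as Ro
def st():
    s=ctrl.get_state(); R=Ro.from_quat(s["tcp_rot"]).as_matrix()
    print("t",round(s["time"],2),"p",s["eef_pos"].round(4),"ty",R[:,1].round(3),"tz",R[:,2].round(3),"q",s["qpos"].round(2),"F",s["contact_force"].round(1),"op",round(s["opening"],3),round(s["finger_force"],1)); return s,R
E
python3 - <<'E'
from h import *
st()
z=np.load("top0.npz"); p,W=z["p"],z["W"]; Z=W[...,2]; v,u=np.mgrid[0:400,0:640]
# bar
m=(u>175)&(u<335)&(v>175)&(v<215)&(Z>.165)&(Z<.2)
q=W[m]; y=q[:,1]; s=((y>.36)&(y<.47))|((y>.215)&(y<.235))|((y>.1)&(y<.13)); q=q[s]
a=cv2.fitLine(q[:,:2].astype(np.float32),cv2.DIST_HUBER,0,.001,.001).ravel(); print("bar",a, np.median(q[:,2]))
# dish: bright pixels in picture with ray to z=.012
f,cx,cy,R,t=cal("top"); C=-R.T@t
m=((u>198)&(u<246)&(v>160)&(v<246)&(Z>.004)&(Z<.03)).astype(np.uint8)
pts=W[m>0][:,:2]; print("dish",cv2.minAreaRect((pts*1000).astype(np.float32)), m.sum())
# crown of the blue pair
m=(u>372)&(u<445)&(v>175)&(v<252)&(Z>.03)&(Z<.055)
q=W[m][:,:2]-[.5205,-.222]; X=q@[-.707,.707]; Y=q@[.707,.707]; k=(abs(Y)<25e-3)&(X>.08); print("crown X",np.percentile(X[k],[3,50,97]),k.sum()); k=(X>.08);print("Y",np.percentile(Y[k],[2,50,98]))
p,W=cloud("wrist"); cv2.imwrite("pics/w1.png",p)
E
```

```text
time: 1.1
eef_pos: [0.4752, 0.305, 0.3492]
tcp_rot: [0.63, 0.776, -0.0, -0.0]
contact_force: [0.4, 0.4, -0.7]
opening: 0.598
finger_force: 0.0
time: 2.18
eef_pos: [0.4323, -0.1376, 0.3486]
tcp_rot: [0.926, 0.379, -0.001, 0.001]
contact_force: [0.5, 0.2, -0.7]
opening: 0.601
finger_force: 0.0
t 2.18 p [ 0.4323 -0.1376  0.3486] ty [ 0.701 -0.713  0.   ] tz [-0.002 -0.002 -1.   ] q [-0.53 -0.28  1.97 -0.    1.46  0.26] F [ 0.5  0.2 -0.7] op 0.601 0.0
bar [ 0.14854467 -0.9889057   0.54242706  0.3369268 ] 0.18246462426082727
dish ((531.462890625, 406.60626220703125), (273.6828918457031, 147.58648681640625), 1.9910091161727905) 925
crown X [0.11680548 0.12432747 0.13171975] 91
Y [-0.07725224  0.00038073  0.07466822]
```

View pics/w1.png

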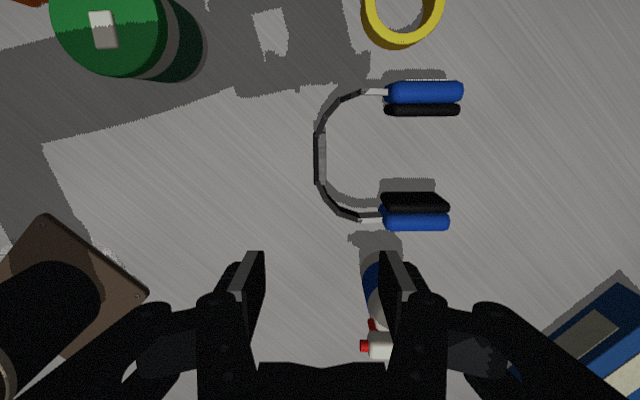

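The wrist view shows the blue crown upright at (320,158), centred between the fingers and aligned with them. I'll descend and grip.

```bash

python3 -m handwheel '[0.002,0.023,-0.25,0,0,0,0,0,-0.25,0,0,0,0,0,-0.25,0,0,0,0,0,-0.25,0,0,0,0,0,-0.25,0,0,0]' >/dev/null
python3 -m handwheel '[0,0,-0.25,0,0,0,0,0,-0.25,0,0,0,0,0,-0.25,0,0,0,0,0,-0.1,0,0,0,0,0,0,0,0,0]' 
python3 -m handwheel '[0,0,0,0,0,0,0,0,0,0,0,0,0,0,0,0,0,0,0,0,0,0,0,0,0,0,0,0,0,0]' 0 90 >/dev/null
python3 -m handwheel '[0,0,0,0,0,0,0,0,0,0,0,0,0,0,0,0,0,0,0,0,0,0,0,0,0,0,0,0,0,0]'
python3 -m handwheel '[0,0,0.05,0,0,0,0,0,0.1,0,0,0,0,0,0.15,0,0,0,0,0,0.2,0,0,0,0,0,0.2,0,0,0]'
python3 -m handwheel '[0,0,0.25,0,0,0,0,0,0.25,0,0,0,0,0,0.25,0,0,0,0,0,0.25,0,0,0,0,0,0.25,0,0,0]'
python3 -m handwheel '[0,0,0.25,0,0,0,0,0,0.25,0,0,0,0,0,0.2,0,0,0,0,0,0,0,0,0,0,0,0,0,0,0]'
python3 -c "from h import *;st()"
```

```text
time: 3.07
eef_pos: [0.4302, -0.1259, 0.0299]
tcp_rot: [0.923, 0.384, -0.003, -0.004]
contact_force: [0.1, 0.8, 0.1]
opening: 0.599
finger_force: 0.0
time: 3.9
eef_pos: [0.4353, -0.1296, 0.0361]
tcp_rot: [0.924, 0.383, 0.002, 0.001]
contact_force: [0.4, 3.6, 7.1]
opening: 0.174
finger_force: 88.9
time: 4.32
eef_pos: [0.4312, -0.1281, 0.1386]
tcp_rot: [0.924, 0.383, -0.002, -0.003]
contact_force: [0.9, -0.4, -3.5]
opening: 0.173
finger_force: 88.3
time: 4.73
eef_pos: [0.4319, -0.1284, 0.3273]
tcp_rot: [0.924, 0.383, -0.002, -0.002]
contact_force: [0.9, 0.0, -3.8]
opening: 0.168
finger_force: 88.3
time: 5.15
eef_pos: [0.4332, -0.1291, 0.4327]
tcp_rot: [0.924, 0.383, 0.0, 0.0]
contact_force: [0.2, 0.3, -4.2]
opening: 0.17
finger_force: 88.2
t 5.15 p [ 0.4332 -0.1291  0.4327] ty [ 0.708 -0.707  0.001] tz [ 0.001 -0.    -1.   ] q [-0.51 -0.3   1.84 -0.    1.61  0.27] F [ 0.2  0.3 -4.2] op 0.17 88.2
```

```bash

python3 -m handwheel '[0.047,-0.06,0,0,0,0.0778,0.047,-0.06,0,0,0,0.0778,0.047,-0.06,0,0,0,0.0778,0.047,-0.06,0,0,0,0.0778,0.047,-0.06,0,0,0,0.0778]' >/dev/null
python3 -m handwheel '[0.047,-0.06,0,0,0,0.0778,0.047,-0.06,0,0,0,0.0778,0.047,-0.06,0,0,0,0.0778,0.047,-0.06,0,0,0,0.0778,0.047,-0.06,0,0,0,0.0778]' >/dev/null
python3 -m handwheel '[0.047,-0.06,0,0,0,0.0778,0.047,-0.06,0,0,0,0.0778,0.047,-0.06,0,0,0,0.0778,0.047,-0.06,0,0,0,0.0778,0.047,-0.06,0,0,0,0.0778]' >/dev/null
python3 -m handwheel '[0.047,-0.06,0,0,0,0.0778,0.047,-0.06,0,0,0,0.0778,0.047,-0.06,0,0,0,0.0778,0.047,-0.06,0,0,0,0.0778,0.047,-0.06,0,0,0,0.0778]' >/dev/null
python3 -m handwheel '[0.047,-0.06,0,0,0,0.0778,0,0,0,0,0,0]' >/dev/null
python3 -c "from h import *;st()"
python3 -m handwheel '[0,0,0,-0.0754,-0.0154,0,0,0,0,-0.0754,-0.0154,0,0,0,0,-0.0754,-0.0154,0,0,0,0,-0.0754,-0.0154,0,0,0,0,-0.0754,-0.0154,0]' >/dev/null
python3 -c "from h import *;st()"
```

```text
t 6.98 p [ 0.5815 -0.3196  0.4264] ty [-0.21   0.978  0.003] tz [-0.006  0.002 -1.   ] q [-0.65  0.19  1.37 -0.    1.58 -2.44] F [ 0.1 -0.4 -4.8] op 0.176 88.3
t 7.4 p [ 0.5808 -0.3172  0.4297] ty [-0.172  0.803 -0.571] tz [ 0.113 -0.559 -0.821] q [-0.5   0.02  1.63 -0.5   1.13 -2.15] F [-0.4 -0.4 -3.6] op 0.176 88.8
```

```bash

python3 -m handwheel '[-0.04,-0.03,0,0,0,-0.0656,-0.04,-0.03,0,0,0,-0.0656,-0.04,-0.03,0,0,0,-0.0656,-0.04,-0.03,0,0,0,-0.0656,-0.04,-0.03,0,0,0,-0.0656]' >/dev/null
python3 -c "from h import *;st()"
python3 -m handwheel '[0,0,0,-0.0727,0.0236,0,0,0,0,-0.0727,0.0236,0,0,0,0,-0.0727,0.0236,0,0,0,0,-0.0727,0.0236,0]' >/dev/null
python3 -m handwheel '[0,0,0,-0.0727,0.0236,0,0,0,0,-0.0727,0.0236,0,0,0,0,-0.0727,0.0236,0,0,0,0,0,0,0,0,0,0,0,0,0,0]' >/dev/null
python3 - <<'E'
from h import *
st()
p,W=cloud("side"); cv2.imwrite("pics/s1.png",p)
E
```

```text
t 7.82 p [ 0.5505 -0.3395  0.4286] ty [ 0.249  0.785 -0.567] tz [-0.181 -0.537 -0.824] q [-0.51  0.12  1.52 -0.6   1.41 -1.7 ] F [-0.   0.8 -3. ] op 0.171 89.1
t 8.15 p [ 0.551  -0.3396  0.4292] ty [ 0.135  0.445 -0.886] tz [-0.274 -0.842 -0.464] q [-0.39  0.15  1.63 -1.11  1.4  -1.42] F [-0.5 -0.8 -4.7] op 0.173 89.4schema error: expected a multiple of 6 numbers
```

View pics/s1.png

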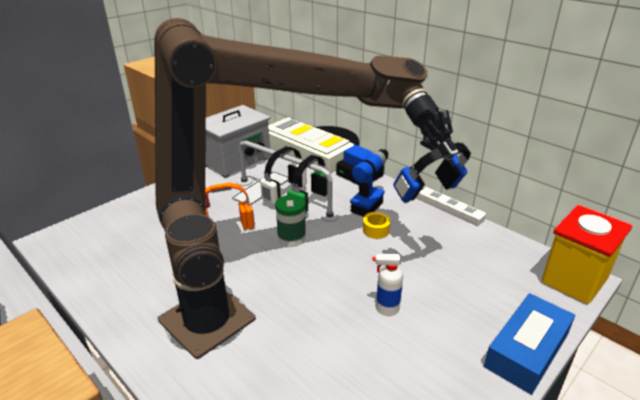

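The side view shows the pair held with its cups swinging down at about (430,180). The spray bottle at (388,280) and the tape are clear, with open bench below.

```bash

python3 -m handwheel '[0,0,-0.1,-0.0727,0.0236,0,0,0,-0.1,-0.0727,0.0236,0,0,0,-0.1,-0.0727,0.0236,0,0,0,-0.2,0,0,0]' >/dev/null
python3 -m handwheel '[0,0,-0.2,0,0,0,0,0,-0.2,0,0,0,0,0,-0.2,0,0,0,0,0,-0.2,0,0,0,0,0,-0.15,0,0,0]' >/dev/null
python3 -m handwheel '[0,0,0,0,0,0,0,0,0,0,0,0]' >/dev/null
python3 - <<'E'
from h import *
st()
p,W=cloud("side"); cv2.imwrite("pics/s2.png",p)
E
```

```text
t 9.12 p [ 0.5502 -0.3403  0.2116] ty [ 0.026  0.126 -0.992] tz [-0.308 -0.943 -0.128] q [-0.36  0.49  1.8  -1.5   1.46 -0.88] F [ 0.1  0.3 -2.4] op 0.171 89.8
```

View pics/s2.png

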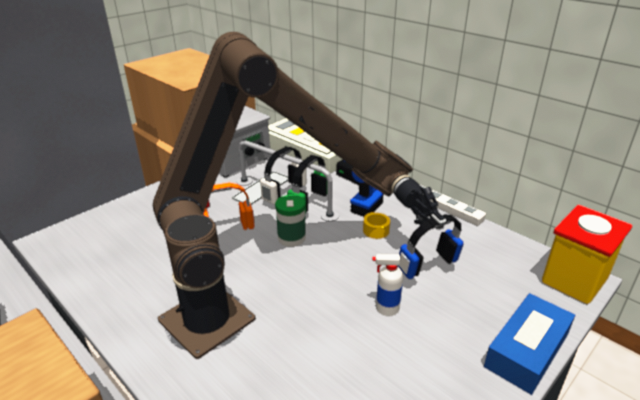

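The side view shows the pair upright, its cups about 4 cm above the bench at (410,260) and (450,245), clear of the spray. I'll lower it slowly until it touches.

```bash

python3 -m handwheel '[0,0,-0.08,0,0,0,0,0,-0.08,0,0,0,0,0,-0.06,0,0,0,0,0,-0.02,0,0,0,0,0,0,0,0,0]' >/dev/null
python3 -c "from h import *;st()"
python3 -m handwheel '[0,0,-0.01,0,0,0,0,0,-0.01,0,0,0,0,0,-0.01,0,0,0,0,0,0,0,0,0]' >/dev/null
python3 -c "from h import *;st()"
```

```text
t 9.58 p [ 0.5511 -0.3404  0.1766] ty [ 0.027  0.124 -0.992] tz [-0.307 -0.943 -0.126] q [-0.36  0.54  1.8  -1.51  1.45 -0.82] F [-0.3 -0.2 -3.4] op 0.172 89.8
t 9.92 p [ 0.5518 -0.3407  0.1738] ty [ 0.03   0.123 -0.992] tz [-0.306 -0.944 -0.126] q [-0.36  0.55  1.8  -1.51  1.45 -0.81] F [ 0.5  0.9 -4. ] op 0.17 89.8
```

```bash

python3 -m handwheel '[0,0,-0.012,0,0,0,0,0,-0.012,0,0,0,0,0,0,0,0,0]' >/dev/null
python3 -c "from h import *;st()"
python3 -m handwheel '[0,0,-0.01,0,0,0,0,0,-0.01,0,0,0,0,0,0,0,0,0]' >/dev/null
python3 -c "from h import *;st()"
```

```text
t 10.17 p [ 0.5518 -0.3406  0.1708] ty [ 0.03   0.121 -0.992] tz [-0.307 -0.944 -0.124] q [-0.36  0.56  1.79 -1.51  1.45 -0.81] F [-0.5  1.7 -1.1] op 0.174 89.9
t 10.42 p [ 0.5518 -0.3405  0.1705] ty [ 0.031  0.116 -0.993] tz [-0.309 -0.944 -0.119] q [-0.35  0.56  1.79 -1.51  1.46 -0.8 ] F [-3.4  4.8  6.6] op 0.175 90.4
```

```bash

python3 - <<'E'
from h import *
p,W=cloud("top"); cv2.imwrite("pics/t2.png",p[60:300,250:570].repeat(2,0).repeat(2,1))
E
```

```text
(no output)
```

View pics/t2.png

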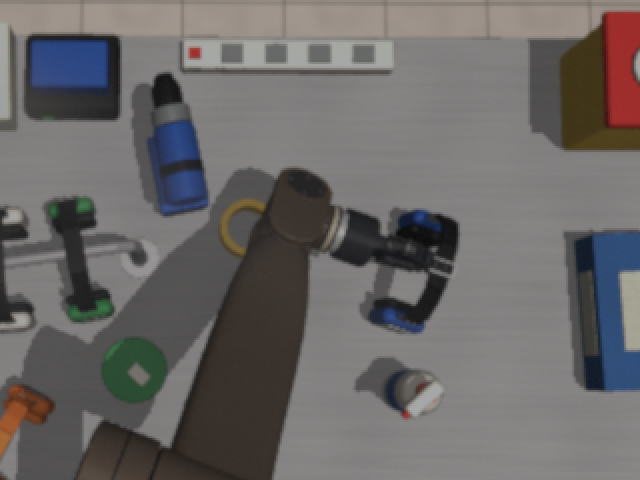

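The top crop shows the wrist housing's left edge at (270,220) and the drill's right edge at (207,205), about 85 mm apart. I'll release, back straight out about 58 mm, then raise the arm.

```bash

python3 -m handwheel '[0,0,0,0,0,0,0,0,0,0,0,0,0,0,0,0,0,0,0,0,0,0,0,0,0,0,0,0,0,0]' 0.65 >/dev/null
python3 -m handwheel '[0,0,0,0,0,0,0,0,0,0,0,0,0,0,0,0,0,0,0,0,0,0,0,0,0,0,0,0,0,0]' >/dev/null
python3 -c "from h import *;st()"
python3 -m handwheel '[0.025,0.076,0,0,0,0,0.025,0.076,0,0,0,0,0.025,0.076,0,0,0,0,0.025,0.076,0,0,0,0,0.025,0.076,0,0,0,0]' >/dev/null
python3 - <<'E'
from h import *
st()
p,W=cloud("side"); cv2.imwrite("pics/s3.png",p[130:310,260:500].repeat(3,0).repeat(3,1))
E
```

```text
t 11.3 p [ 0.5517 -0.3407  0.1672] ty [ 0.03   0.122 -0.992] tz [-0.306 -0.944 -0.126] q [-0.36  0.56  1.79 -1.51  1.45 -0.8 ] F [ 0.4 -1.3  0.3] op 0.649 0.0
t 11.72 p [ 0.5711 -0.2819  0.1672] ty [ 0.029  0.123 -0.992] tz [-0.305 -0.944 -0.126] q [-0.26  0.58  1.77 -1.44  1.52 -0.81] F [-0.3  0.1 -0.9] op 0.65 0.0
```

View pics/s3.png

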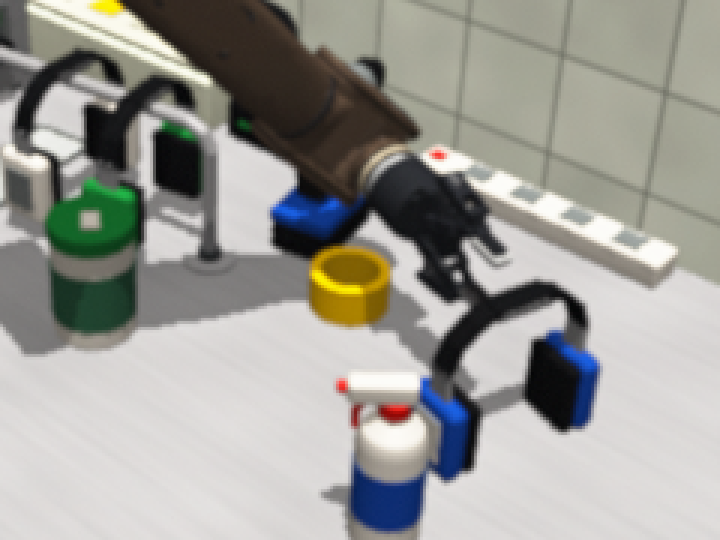

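The crop shows the pair standing on its cups, crown at about (510,300), with the open gripper clear to its left. I'll raise the arm and turn the tool down.

```bash

python3 -m handwheel '[0,0,0.1,0,0,0,0,0,0.2,0,0,0,0,0,0.25,0,0,0,0,0,0.25,0,0,0,0,0,0.25,0,0,0]' >/dev/null
python3 -m handwheel '[0,0,0.25,0.073,-0.0237,0,0,0,0.2,0.073,-0.0237,0,0,0,0.1,0.073,-0.0237,0,0,0,0,0.073,-0.0237,0]' >/dev/null
python3 -m handwheel '[0,0,0,0.073,-0.0237,0,0,0,0,0.073,-0.0237,0,0,0,0,0.073,-0.0237,0,0,0,0,0.073,-0.0237,0]' >/dev/null
python3 -m handwheel '[0,0,0,0.073,-0.0237,0,0,0,0,0.073,-0.0237,0,0,0,0,0.073,-0.0237,0,0,0,0,0.073,-0.0237,0,0,0,0,0,0,0]' >/dev/null
python3 - <<'E'
from h import *
st()
p,W=cloud("wrist"); cv2.imwrite("pics/w2.png",p)
m=(W[...,2]>.155)&(W[...,2]<.19)&(np.linalg.norm(W[...,:2]-[.558,-.322],axis=-1)<.1)
print(m.sum()); q=W[m]; r=cv2.minAreaRect((q[:,:2]*1000).astype(np.float32)); print(r,np.median(q,0),q[:,2].max())
a=cv2.fitLine(q[:,:2].astype(np.float32),cv2.DIST_HUBER,0,.001,.001).ravel();print(a)
E
```

```text
t 13.27 p [ 0.5689 -0.2867  0.4088] ty [0.303 0.953 0.002] tz [ 0.002  0.001 -1.   ] q [-0.63  0.13  1.48  0.    1.53 -1.89] F [-0.7 -0.2 -0.8] op 0.651 0.0
2692
((559.4854125976562, -321.8601989746094), (26.18999671936035, 127.40122985839844), 72.10205078125) [ 0.553531   -0.31956798  0.17408935] 0.1784847329741792
[ 0.952229   -0.3053849   0.5552717  -0.32008052]
```

View pics/w2.png

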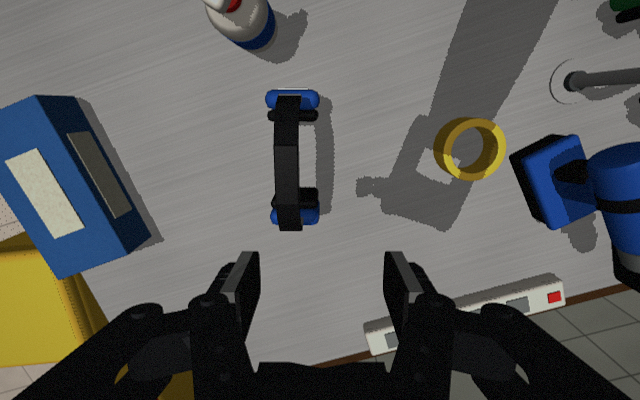

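The wrist view shows the standing pair at (288,160), with its crown square to the jaws. I'll regrip it from above.

```bash

python3 -m handwheel '[-0.03,-0.116,0,0,0,0,-0.034,-0.116,0,0,0,0,0,0,-0.22,0,0,0,0,0,-0.25,0,0,0,0,0,-0.25,0,0,0]' >/dev/null
python3 -m handwheel '[0,0,-0.25,0,0,0,0,0,-0.25,0,0,0,0,0,-0.2,0,0,0,0,0,-0.08,0,0,0,0,0,0,0,0,0]' >/dev/null
python3 -m handwheel '[0,0,0,0,0,0,0,0,0,0,0,0]' >/dev/null
python3 -c "from h import *;st()"
```

```text
t 14.32 p [ 0.5624 -0.3192  0.1855] ty [ 0.299  0.954 -0.001] tz [ 0.004 -0.002 -1.   ] q [-0.67  0.28  1.71  0.    1.15 -1.94] F [ 0.2 -0.9 -0. ] op 0.648 0.0
```

```bash

python3 -m handwheel '[-0.015,-0.01,-0.033,0,0,0,0,0,0,0,0,0]' >/dev/null
python3 -m handwheel '[0,0,0,0,0,0,0,0,0,0,0,0,0,0,0,0,0,0,0,0,0,0,0,0,0,0,0,0,0,0]' 0 70 >/dev/null
python3 -m handwheel '[0,0,0,0,0,0,0,0,0,0,0,0,0,0,0,0,0,0]' >/dev/null
python3 -c "from h import *;st()"
python3 -m handwheel '[0,0,0.05,0,0,0,0,0,0.1,0,0,0,0,0,0.15,0,0,0,0,0,0.2,0,0,0,0,0,0.2,0,0,0]' >/dev/null
python3 -m handwheel '[0,0,0.25,0,0,0,0,0,0.25,0,0,0,0,0,0.2,0,0,0,0,0,0.15,0,0,0,0,0,0,0,0,0]' >/dev/null
python3 - <<'E'
from h import *
st()
p,W=cloud("side"); cv2.imwrite("pics/s4.png",p)
E
```

```text
t 15.15 p [ 0.5589 -0.3206  0.1783] ty [0.299 0.954 0.   ] tz [ 0.002 -0.    -1.   ] q [-0.68  0.28  1.72  0.    1.14 -1.95] F [-0.7 -3.7  5.8] op 0.285 71.8
t 15.98 p [ 0.5596 -0.3199  0.4152] ty [0.299 0.954 0.   ] tz [ 0.008 -0.002 -1.   ] q [-0.68  0.14  1.45  0.    1.54 -1.94] F [ 1.9  0.2 -1.5] op 0.285 70.8
```

View pics/s4.png

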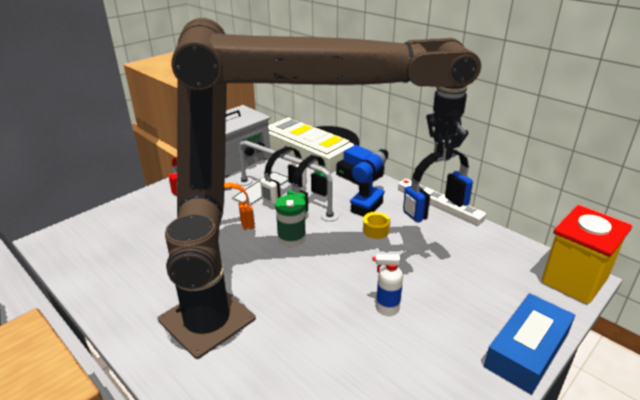

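The side view shows the pair hanging upright from the gripper, cups at (415,205) and (460,190). Next I'll refine the dish centre and bar line from the first top picture.

```bash

python3 - <<'E'
from h import *
z=np.load("top0.npz"); p,W=z["p"],z["W"]; Z=W[...,2]; v,u=np.mgrid[0:400,0:640]
d=np.array([-.1485,.9889]); n=np.array([.9889,.1485]); o=np.array([.5424,.3369])
m=(u>198)&(u<246)&(v>160)&(v<246)&(Z>.003)&(Z<.02)
q=W[m][:,:2]-o; a=q@d; b=q@n
k=(abs(b)<.13)&(abs(a-.07)<.07)
h,e=np.histogram(a[k&(abs(b)>.03)&(abs(b)<.1)],bins=np.arange(0,.15,.005)); print(dict(zip(e.round(3),h)))
h,e=np.histogram(b[k],bins=np.arange(-.14,.15,.01)); print(dict(zip(e.round(3),h)))
# pairs' crowns
for y0 in(.165,.285):
    m=(Z>.19)&(Z<.215)&(abs(W[...,1]-y0)<.04)&(abs(W[...,0]-.55)<.06); q=W[m][:,:2]; print(y0,m.sum(),((np.median(q,0)-o)@d).round(4),((np.median(q,0)-o)@n).round(4))
E
```

```text
{np.float64(0.0): np.int64(5), np.float64(0.005): np.int64(7), np.float64(0.01): np.int64(10), np.float64(0.015): np.int64(9), np.float64(0.02): np.int64(10), np.float64(0.025): np.int64(53), np.float64(0.03): np.int64(22), np.float64(0.035): np.int64(28), np.float64(0.04): np.int64(29), np.float64(0.045): np.int64(16), np.float64(0.05): np.int64(31), np.float64(0.055): np.int64(34), np.float64(0.06): np.int64(30), np.float64(0.065): np.int64(25), np.float64(0.07): np.int64(27), np.float64(0.075): np.int64(20), np.float64(0.08): np.int64(27), np.float64(0.085): np.int64(29), np.float64(0.09): np.int64(33), np.float64(0.095): np.int64(25), np.float64(0.1): np.int64(29), np.float64(0.105): np.int64(32), np.float64(0.11): np.int64(60), np.float64(0.115): np.int64(10), np.float64(0.12): np.int64(8), np.float64(0.125): np.int64(14), np.float64(0.13): np.int64(9), np.float64(0.135): np.int64(14), np.float64(0.14): np.int64(0)}
{np.float64(-0.14): np.int64(0), np.float64(-0.13): np.int64(21), np.float64(-0.12): np.int64(59), np.float64(-0.11): np.int64(44), np.float64(-0.1): np.int64(43), np.float64(-0.09): np.int64(50), np.float64(-0.08): np.int64(48), np.float64(-0.07): np.int64(44), np.float64(-0.06): np.int64(63), np.float64(-0.05): np.int64(49), np.float64(-0.04): np.int64(38), np.float64(-0.03): np.int64(54), np.float64(-0.02): np.int64(43), np.float64(-0.01): np.int64(43), np.float64(0.0): np.int64(57), np.float64(0.01): np.int64(8), np.float64(0.02): np.int64(0), np.float64(0.03): np.int64(33), np.float64(0.04): np.int64(47), np.float64(0.05): np.int64(45), np.float64(0.06): np.int64(48), np.float64(0.07): np.int64(50), np.float64(0.08): np.int64(40), np.float64(0.09): np.int64(48), np.float64(0.1): np.int64(44), np.float64(0.11): np.int64(57), np.float64(0.12): np.int64(22), np.float64(0.13): np.int64(0), np.float64(0.14): np.int64(0)}
0.165 298 -0.1597 -0.0042
0.285 318 -0.0434 -0.0018
```

```bash

python3 -m handwheel '[0,0.05,0.2,0,0,0,0,0.192,0.06,0,0,0.0144,-0.0102,0.242,0,0,0,0.0144,-0.0102,0.242,0,0,0,0.0144,-0.0102,0.242,0,0,0,0.0144]' >/dev/null
python3 -m handwheel '[-0.0102,0.242,0,0,0,0.0144,-0.0102,0.242,0,0,0,0.0144,-0.0102,0.242,0,0,0,0.0144,-0.0102,0.242,0,0,0,0.0144,-0.0102,0.242,0,0,0,0.0144]' >/dev/null
python3 -m handwheel '[-0.0102,0.242,0,0,0,0.0144,-0.0102,0.242,0,0,0,0.0144,-0.0102,0.242,0,0,0,0.0144,-0.0102,0.242,0,0,0,0.0144,-0.0102,0.242,0,0,0,0.0144]' >/dev/null
python3 -m handwheel '[-0.0102,0.242,0,0,0,0.0144,-0.0102,0.242,0,0,0,0.0144,-0.0102,0.242,0,0,0,0.0144,-0.0102,0.22,0,0,0,0.0144,-0.0102,0.12,0,0,0,0.0144]' >/dev/null
python3 -m handwheel '[-0.0102,0.12,0,0,0,0.0144,0,0,0,0,0,0,0,0,0,0,0,0,0,0,0,0,0,0]' >/dev/null
python3 - <<'E'
from h import *
st()
p,W=cloud("wrist"); cv2.imwrite("pics/w3.png",p)
E
```

```text
t 18.03 p [0.5292 0.3657 0.4454] ty [-0.147  0.989 -0.   ] tz [-0.005 -0.001 -1.   ] q [ 0.45  0.14  1.4   0.    1.61 -1.27] F [ 0.6  0.  -3.4] op 0.286 70.7
```

View pics/w3.png

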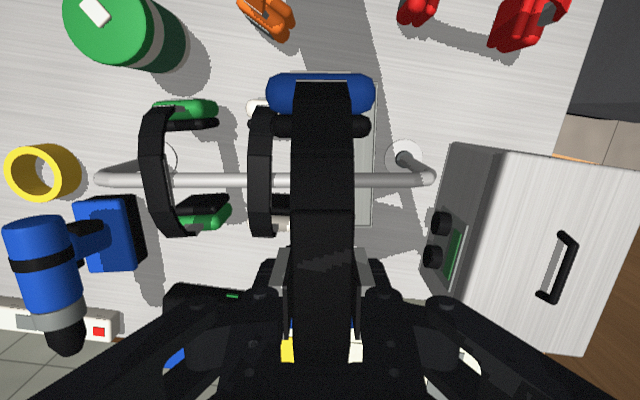

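The wrist view shows the held pair square across the bar at (320,180), about 40 mm short along the bar, with the dish just right of it and the white pair at (262,180). I'll shift along the bar and lower.

```bash

python3 -m handwheel '[0.005,0.135,0,0,0,0,0.004,0.135,0,0,0,0,0,0,0,0,0,0]' >/dev/null
python3 -c "from h import *;st()"
python3 -m handwheel '[0,0,-0.2,0,0,0,0,0,-0.2,0,0,0,0,0,-0.2,0,0,0,0,0,-0.2,0,0,0,0,0,-0.2,0,0,0]' >/dev/null
python3 -m handwheel '[0,0,-0.2,0,0,0,0,0,-0.15,0,0,0,0,0,-0.1,0,0,0,0,0,-0.05,0,0,0,0,0,0,0,0,0]' >/dev/null
python3 -m handwheel '[0,0,0,0,0,0,0,0,0,0,0,0]' >/dev/null
python3 -c "from h import *;st()"
```

```text
t 18.33 p [0.5308 0.4081 0.4476] ty [-0.148  0.989  0.004] tz [-0.002  0.004 -1.   ] q [ 0.5   0.2   1.33  0.    1.61 -1.22] F [-0.6 -1.2 -3.9] op 0.287 70.7
t 19.33 p [0.5319 0.4067 0.226 ] ty [-0.147  0.989  0.003] tz [ 0.003  0.003 -1.   ] q [ 0.5   0.29  1.62  0.    1.23 -1.22] F [ 0.4 -0.7 -3.7] op 0.28 70.7
```

```bash

python3 -m handwheel '[-0.006,0,-0.04,0,0,0,0,0,-0.04,0,0,0,0,0,-0.02,0,0,0,0,0,0,0,0,0]' >/dev/null
python3 -c "from h import *;st()"
python3 -m handwheel '[0,0,-0.015,0,0,0,0,0,-0.015,0,0,0,0,0,0,0,0,0]' >/dev/null
python3 -c "from h import *;st()"
```

```text
t 19.67 p [0.5293 0.4063 0.2074] ty [-0.148  0.989  0.001] tz [-0.002  0.001 -1.   ] q [ 0.5   0.31  1.63  0.    1.2  -1.22] F [-1.1 -0.2 -3.5] op 0.288 70.7
t 19.92 p [0.5302 0.4068 0.2048] ty [-0.148  0.989  0.002] tz [ 0.001  0.002 -1.   ] q [ 0.5   0.31  1.63  0.    1.2  -1.22] F [ 1.   0.6 -3.4] op 0.285 70.9
```

```bash

python3 -m handwheel '[0,0,-0.015,0,0,0,0,0,-0.01,0,0,0,0,0,0,0,0,0]' >/dev/null
python3 -c "from h import *;st()"
python3 -m handwheel '[0,0,-0.01,0,0,0,0,0,-0.005,0,0,0,0,0,0,0,0,0]' >/dev/null
python3 -c "from h import *;st()"
```

```text
t 20.17 p [0.5303 0.4069 0.2045] ty [-0.148  0.989  0.002] tz [ 0.001  0.002 -1.   ] q [ 0.5   0.31  1.63  0.    1.2  -1.22] F [-4.7 -3.7  8.3] op 0.284 76.9
t 20.42 p [0.5304 0.4069 0.2044] ty [-0.148  0.989  0.002] tz [ 0.002  0.002 -1.   ] q [ 0.5   0.31  1.63  0.    1.2  -1.22] F [-7.4 -5.  13.3] op 0.285 79.3
```

Resting on the bar. I'll ease off, open, go up and check.

```bash

python3 -m handwheel '[0,0,0.015,0,0,0,0,0,0,0,0,0]' >/dev/null
python3 -m handwheel '[0,0,0,0,0,0,0,0,0,0,0,0,0,0,0,0,0,0]' 0.36 20 >/dev/null
python3 -m handwheel '[0,0,0,0,0,0,0,0,0,0,0,0,0,0,0,0,0,0,0,0,0,0,0,0]' 0.6 >/dev/null
python3 -c "from h import *;st()"
python3 -m handwheel '[0,0,0.03,0,0,0,0,0,0.06,0,0,0,0,0,0.15,0,0,0,0,0,0.25,0,0,0,0,0,0.25,0,0,0]' >/dev/null
python3 -m handwheel '[0,0,0.25,0,0,0,0,0,0.25,0,0,0,0,0,0.2,0,0,0,0,-0.1,0,0,0,0,0,0,0,0,0,0]' >/dev/null
python3 - <<'E'
from h import *
st()
p,W=cloud("wrist"); Z=W[...,2]; cv2.imwrite("pics/w4.png",p)
d=np.array([-.1485,.9889]); n=np.array([.9889,.1485]); o=np.array([.5424,.3369])
a=(W[...,:2]-o)@d; b=(W[...,:2]-o)@n
for a0 in(.07,-.043,-.16):
    m=(Z>.18)&(Z<.215)&(abs(a-a0)<.04)&(abs(b)<.1); c=m&(Z>.193); r=cv2.minAreaRect((np.stack([b[m],a[m]],-1)*1000).astype(np.float32))
    print(a0,c.sum(),np.median(a[c]).round(4),np.median(b[c]).round(4),np.round(r[0]),np.round(r[1]),round(r[2],1),"ztop",np.percentile(Z[c],90).round(4))
E
```

```text
t 21.17 p [0.5306 0.4071 0.2012] ty [-0.148  0.989  0.003] tz [ 0.002  0.003 -1.   ] q [ 0.5   0.31  1.64  0.    1.19 -1.22] F [0.8 1.2 3.3] op 0.6 1.5
t 22.0 p [0.5306 0.3904 0.4204] ty [-0.146  0.989  0.002] tz [ 0.005  0.003 -1.   ] q [ 0.48  0.18  1.4   0.    1.56 -1.24] F [-0.2  0.1 -0.3] op 0.599 0.0
0.07 2109 0.0714 -0.0 [ 3. 71.] [ 79. 126.] 64.5 ztop 0.2029
-0.043 2229 -0.0383 0.0001 [  2. -42.] [ 77. 127.] 64.6 ztop 0.2026
-0.16 2403 -0.1531 0.0007 [   7. -159.] [129.  78.] 24.0 ztop 0.2024
```

View pics/w4.png

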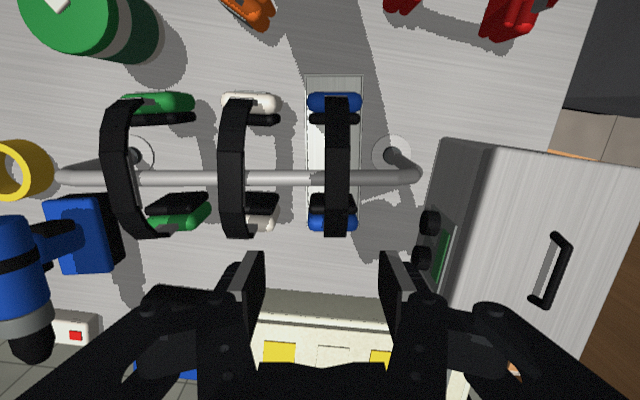

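The wrist view shows the blue pair hanging at (335,160), square across the bar over the dish. The white and green pairs are still in place. I'll let it settle, then hand in.

```bash

python3 -m handwheel '[0,0,0.2,0,0,0,0,0,0.2,0,0,0,0,0,0,0,0,0,0,0,0,0,0,0,0,0,0,0,0,0]' >/dev/null
python3 -m handwheel '[0,0,0,0,0,0,0,0,0,0,0,0,0,0,0,0,0,0,0,0,0,0,0,0,0,0,0,0,0,0]' >/dev/null
python3 -m handwheel '[0,0,0,0,0,0,0,0,0,0,0,0,0,0,0,0,0,0,0,0,0,0,0,0,0,0,0,0,0,0]' >/dev/null
python3 -m handwheel '[0,0,0,0,0,0,0,0,0,0,0,0,0,0,0,0,0,0,0,0,0,0,0,0,0,0,0,0,0,0]' >/dev/null
python3 -c "from plant import ctrl;print(ctrl.sign_off())"
```

```text
the job is handed in; nothing more can be done
None
```

The blue ear defenders hang square across the bar above the drip dish, clear of the white and green pairs, and the job is handed in; sign-off returned no verdict.

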